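# Anchor the sprung flask stand and hold the flask pressed for the shot

### The job

Get the flask ready for its product shot: with the mallet, drive the stand's anchor pin fully home, and lay or stand the mallet back on the table clear of the stand. Then seat the round flask upright in the sprung ring and press it gently down until the ring is on its stop, and finish while still holding it pressed there (do not let go). Only the mallet and the flask may touch the stand, and the other things on the table stay where they are.

Things in the scene. Friction and masses are not known exactly. Their poses are not given: they have to be found in the camera images.
- cradle: the fixed sprung flask stand. Dark steel foot 12 mm thick: a plate 100 x 125 mm (x, y) with a 50 mm wide tongue that runs to x = -130 mm and carries the anchor pin. Origin on the table under the ring's axis, z up. Two guide posts (8 mm thick, tops 95 mm above the table) stand at y = +-51 mm. The stand does not move.
- ring_seat (a point): centre of the top face of the sprung aluminium ring, which lies level 85 mm above the table when up; outside diameter 74 mm, hole 54 mm, 10 mm thick. The flask's round belly sits in the hole: seated, the flask's foot is 8 mm below this point. Moves with the ring.
- ring (a joint): how far the ring is pressed down, m: 0 up, 0.025 down on its stop. It starts at 0. Springs push it up with about 5 N at 0 and about 15 N at the stop (the weight of the flask alone does not push it down).
- pin_top (a point): centre of the flat top of the anchor pin, a steel pin with a round head 28 mm across and 8 mm thick, standing in a collar (24 mm across, 35 mm tall) on the tongue, 95 mm from the ring's axis along the stand's -x; 64 mm above the table when up, 44 mm when fully down. Moves with the pin.
- pin (a joint): how far the anchor pin is driven down, m: 0 up, 0.020 fully home on its stop. Starts at 0 to 0.005. Sprung and tight: it takes about 8 to 10 N to drive and stays where it is left.
- mallet: rubber mallet, 0.36 kg, standing on its striking face: upright cylindrical black head 50 mm across and 70 mm tall, and a level wooden handle 18 mm wide (y) and 24 mm tall (z), which leaves the head along the mallet's -x at 35 mm height and ends at x = -170 mm. Origin at the centre of the lower striking face, z up along the head. The centre of mass is about 10 mm from the head's axis towards the handle; so it stands by itself.
- mallet_head (a point): centre of the mallet's head, 35 mm above its lower face, on the handle's axis
- flask: round flask of green glass, about 0.25 kg (0.2 to 0.3): ball-shaped belly 76 mm across with its centre 34.5 mm above a flat foot 32 mm across, straight neck 28 mm across from 71 to 130 mm above the foot, cork stopper (24 mm across at most) up to 145 mm. Origin at the centre of the foot, z up along the neck. Stands on the table at the start.
- flask_neck (a point): on the axis of the flask's neck, 103 mm above its foot: where to grip it
- bottle: bystander: tall clear bottle with a paper label, 72 mm across, 240 mm tall, origin under its centre
- tumbler: bystander: open drinking glass, 72 mm across, 120 mm tall, origin under its centre
- remote: bystander: black remote control lying flat, 150 (x) x 45 x 18 mm, origin under its centre
- lens_cap: bystander: black lens cap lying flat, 60 mm across, 9 mm thick, origin under its centre
- tape: bystander: roll of grey cloth tape lying flat, 90 mm across, 24 mm tall, origin under its centre
- clip_stand: bystander: small steel disc base 48 mm across with a bent wire arm (reaches 60 mm along its x, 57 mm tall), origin under the base

How it is judged:
On the way, in this order (a step that is already met when the one before it is completed fails the run):
1. the anchor pin is driven home by the mallet, which is held in the gripper (value of joint pin above 0.016 m and contact force between mallet and cradle above 2 N and contact force between the fingers and mallet above 2 N and contact force between flask and cradle below 0.2 N), for 0.04 s.
2. the mallet is back on the table, let go and clear of the stand (value of joint pin above 0.016 m and height (world z) of mallet_head below 0.045 m and contact force between the fingers and mallet below 0.2 N and contact force between mallet and cradle below 0.2 N and linear speed of mallet below 0.03 m/s), for 0.2 s.
3. the flask sits upright in the ring and is pressed down to the stop by the gripper (value of joint pin above 0.016 m and value of joint ring above 0.021 m and horizontal distance between flask and ring_seat below 0.008 m and angle between flask's own z axis and vertical below 0.15 rad and z of flask in the frame of ring_seat between -0.014 and -0.002 m and contact force between flask and cradle above 6 N and contact force between the fingers and flask above 3 N and contact force between each of the arm, the fingers and cradle below 0.5 N and contact force between mallet and flask below 0.2 N), for 0.3 s.
At the end, for the whole second after the job is handed in: Gripper holds the flask (>3 N) upright (0.15 rad), centred within 8 mm, foot 2-14 mm below the ring top, at rest, pressing >6 N, ring at least 21 of 25 mm down; pin at least 16 of 20 mm down; mallet released at rest on the table (head centre under 45 mm), off stand and flask; robot not on the stand (all of step 3 and height (world z) of mallet_head below 0.045 m and contact force between the fingers and mallet below 0.2 N and contact force between mallet and cradle below 0.2 N and linear speed of mallet below 0.03 m/s and linear speed of flask below 0.02 m/s); the arm keeps its last pose, push and grip.
It fails at once if the flask is forced: over 60 N between flask and stand (contact force between flask and cradle above 60 N).
It fails at once if the robot itself pushes on the stand (over 3 N) (contact force between any of the fingers, the arm and cradle above 3 N).
It fails at once if a bystander is moved by more than 30 mm (distance of any of bottle, tumbler, remote, lens_cap, tape, clip_stand from where it was at the start of the episode above 0.03 m).
It also fails if it takes over 59 s, if anything falls off the work surface, if the arm or the gripper's body presses on something with over 40 N, if the wrist force passes 120 N, or if a joint passes its speed limit or range.

### The arm

A 7-joint arm with a two-finger parallel gripper is mounted at the origin on the work surface. World frame = base frame: x ahead of the robot, y to its left, z up, the work surface at z = 0. Lengths are in m, angles in rad, forces in N, time in s.
With the tool pointing down it reaches from about 0.4 to 0.9 m from the base axis. Payload 5.5 kg.
Tool frame: the origin (TCP) lies midway between the tips of the shut fingers; the grasp point (between the pads) lies 19 mm behind it; z points along the fingers, y is the line along which they close (so a half turn about z gives the same grasp; the last joint's range is limited). The gripper opens to 85 mm and grips with 20 to 120 N. Pads are 22 mm wide; open, the fingers measure 114 mm over their backs; the gripper's body (76 mm by 85 mm) begins 54 mm behind the grasp point. The pads swing forward as they close: fully open they stand 13 mm farther back than shut.
Start: joints at [-0.996, 0.501, -0.427, 1.55, 0.221, 1.138, -0.21], TCP at [0.199, 0.619, 0.231] pointing down, gripper open.
Joint ranges: [-2.88, 2.88], [-0.31, 2.03], [-1.54, 1.56], [0.2, 2.42], [-1.41, 4.55], [0.19, 2.02], [-2.57, 2.57]. Speed limits (rad/s): [2.57, 2.57, 3.14, 3.14, 3.14, 3.14, 3.14].

### API

Orientations are given as a 3x3 rotation matrix whose columns are the frame's x, y, z axes.
In Python, from station import robot gives the robot as it stands. Calls block until the motion is done:
- robot.move_pose(position, orientation): joint-space move of the TCP to a pose.
- robot.line_to(position, attitude=None, v=0.15): straight line of the TCP; attitude=None keeps the orientation; v is the mean speed in m/s.
- robot.goto_joints(angles): joint-space move.
- robot.open() and robot.gripper_close(grasp_force=None): open the fingers fully, or close them until they stop; grasp_force is the grip in N (None keeps the last).
- robot.pause(seconds).
- robot.solve_ik(position, orientation): joint angles nearest the present ones, or None.
- robot.camera(name): name is "scene" or "top" or "wrist"; returns a dict with "color" (480x640x3 uint8, red, green, blue), "fx", "fy", "cx", "cy" (pixels), "R" (3x3) and "t" (3): a world point X has camera coordinates R X + t; the wrist camera has in their place "mount" (4x4, takes a point from camera to tool coordinates, whose origin is the TCP and whose axes are the flange's). Camera axes: x right, y down, z forward; pixel columns grow to the right and rows downward; lengths in m; the calibration is good to about 2 mm. A picture is of the moment at which its call begins: read the wrist's pose just before it. There is no depth.
A pose or a line that the arm cannot do raises robot.PlanningError and nothing moves.
- robot.finish_job(): hands the job in; it is judged then, once.
Readings, each from a call of its own:
- robot.read_t(): time.
- robot.read_joint_positions(): joint angles.
- robot.read_joint_vel(): joint speeds.
- robot.read_joint_torque(): joint torques, N m.
- robot.read_position(): TCP position.
- robot.read_orientation(): TCP orientation.
- robot.read_force(): force on the tool from outside, world axes, zero at the start.
- robot.read_wrist_torque(): the same for the moment, N m.
- robot.read_finger_gap(): finger opening in m.
- robot.read_grasp_force(): force on a finger pad.
Only numpy, scipy, OpenCV 4.12 (cv2) and the standard library are available. Lean on these libraries where they do the work, as an engineer would, in place of code of your own. Each camera call takes 0.05 s, during which the arm holds its last target. There are 200 camera calls.

## Working session

There is one attempt and no reset: what is moved stays moved. The work goes in short steps, each a Python script; the robot and the scene stay as the last script left them, time stands still between calls to the robot, and variables do not carry over. Pictures are saved under pics/ and viewed, at most 10 in all, crops included, and the job is handed in when it is done.

```bash
mkdir -p pics; ls; python3 - <<'E'
from station import robot
import cv2,json,numpy as np
for n in ["scene","top"]:
    c=robot.camera(n); cv2.imwrite(f"pics/{n}.png",c["color"][:,:,::-1])
    print(n,c["fx"],c["fy"],c["cx"],c["cy"],np.round(c["R"],4).tolist(),np.round(c["t"],4).tolist())
    np.savez(f"{n}.npz",**{k:c[k] for k in ["fx","fy","cx","cy","R","t"]})
print(np.round(robot.read_orientation(),3).tolist(),robot.read_t(), robot.camera("wrist")["mount"])
E
```

```text
pics
scene 486.17928359724124 486.17928359724124 322.3079994468886 237.8566161803566 [[0.3042, 0.9526, -0.0031], [0.6203, -0.2005, -0.7583], [-0.723, 0.2288, -0.6519]] [-0.1798, -0.2716, 1.3797]
top 560.3886994245181 560.3886994245181 322.7820031196487 243.26072941294635 [[-0.002, -0.9998, 0.022], [-0.9889, -0.0013, -0.1484], [0.1484, -0.0221, -0.9887]] [-0.0108, 0.5785, 1.3016]
[[-0.952, 0.307, -0.001], [0.307, 0.952, -0.002], [0.0, -0.002, -1.0]] 0.1 [[-8.34638683e-04 -9.57538988e-01 -2.88302603e-01  7.29315333e-02]
 [ 9.99999591e-01 -6.99118069e-04 -5.73028244e-04 -9.27564492e-04]
 [ 3.47139326e-04 -2.88302963e-01  9.57539180e-01 -1.42097767e-01]
 [ 0.00000000e+00  0.00000000e+00  0.00000000e+00  1.00000000e+00]]
```

View pics/scene.png

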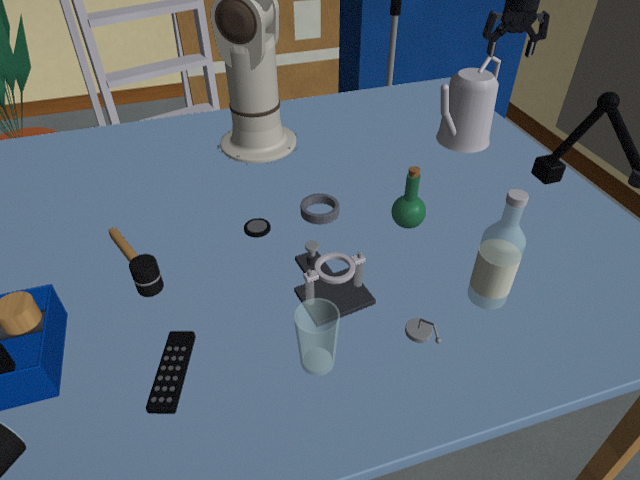

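View pics/top.png

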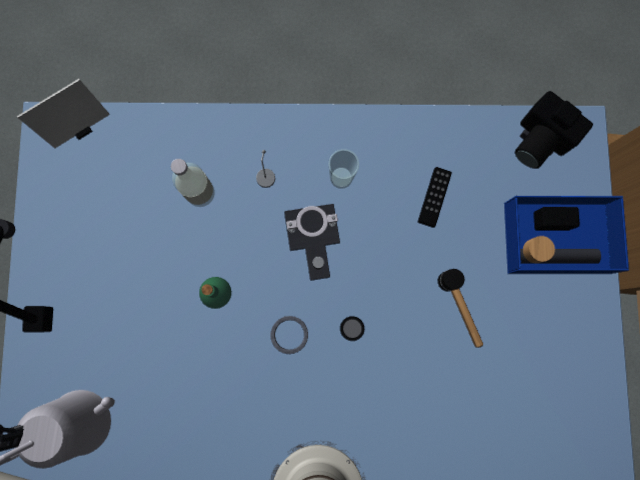

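The scene view shows the stand near (335,280), mallet head near (146,275) and flask near (409,205). In the top view the ring is near (312,221), pin (318,263), mallet head top (453,279), handle end (479,344) and flask (212,291). I'll enlarge crops of these.

```bash
python3 - <<'E'
import cv2,numpy as np
t=cv2.imread("pics/top.png");s=cv2.imread("pics/scene.png")
def crop(im,x,y,w,h,k):
    o=cv2.resize(im[y:y+h,x:x+w],None,fx=k,fy=k,interpolation=cv2.INTER_CUBIC)
    for i in range(0,w,10):
        cv2.line(o,(i*k,0),(i*k,5 if i%50 else 14),(0,0,255),1)
        if (x+i)%20==0: cv2.putText(o,str(x+i),(i*k,20),0,.35,(0,255,255),1)
    for i in range(0,h,10):
        cv2.line(o,(0,i*k),(5,i*k),(0,0,255),1)
        if (y+i)%20==0: cv2.putText(o,str(y+i),(6,i*k+4),0,.35,(0,255,255),1)
    return o
a=crop(t,270,200,80,100,6) ;b=crop(t,430,260,60,100,6)[:, :320]
a=a[:600];b=b[:600]
cv2.imwrite("pics/c1.png",np.hstack([a,b]))
b=crop(s,280,220,100,100,5);c=crop(s,100,220,60,100,5)[:, :300]
cv2.imwrite("pics/c2.png",np.hstack([b,c]))
E
```

```text
(no output)
```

View pics/c1.png

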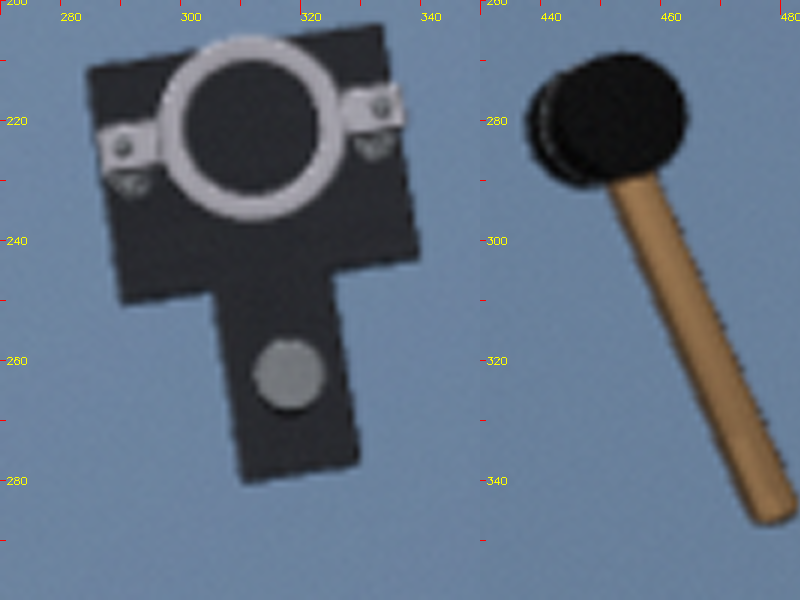

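View pics/c2.png

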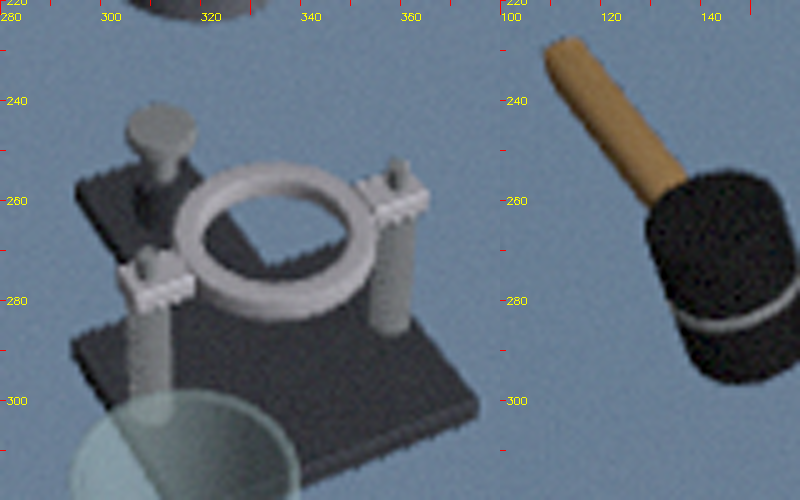

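Measured points (top view): ring centre (311.4,220.7), pin (317.8,261.9), mallet top face (452.8,279.3), handle end (478.8,345). Scene view: ring (334.8,267.8), pin (311.8,245.6).

```bash
cat > h.py <<'E'
import numpy as np,cv2
C={n:dict(np.load(f"{n}.npz")) for n in ["scene","top"]}
def ray(c,p):
    d=c["R"].T@np.array([(p[0]-c["cx"])/c["fx"],(p[1]-c["cy"])/c["fy"],1.]); return -c["R"].T@c["t"],d
def onz(n,p,z):
    o,d=ray(C[n],p); return o+d*(z-o[2])/d[2]
def tri(pt,ps):
    o1,d1=ray(C["top"],pt);o2,d2=ray(C["scene"],ps)
    s=np.linalg.lstsq(np.c_[d1,-d2],o2-o1,rcond=None)[0]
    a,b=o1+s[0]*d1,o2+s[1]*d2
    return (a+b)/2,np.linalg.norm(a-b)
E
python3 - <<'E'
from h import *
np.set_printoptions(precision=4,suppress=True)
print("ring",onz("top",(311.4,220.7),.085),onz("scene",(334.8,267.8),.085),tri((311.4,220.7),(334.8,267.8)))
print("pin",onz("top",(317.8,261.9),.063),onz("scene",(311.8,245.6),.063),tri((317.8,261.9),(311.8,245.6)))
h=onz("top",(452.8,279.3),.07);e=onz("top",(478.8,345),.047);print("mallet",h,e,np.linalg.norm((h-e)[:2]),np.arctan2(*(h-e)[[1,0]]))
for a in [(286.5+0,211.3),(333.3,204),(339.6,243),(290.2,250),(310.3,280.2),(329.6,277.2)]: print(onz("top",(a[0]-.4-(0),a[1]-.4),.012))
for n,box in [("top",(180,260,70,60)),("scene",(380,160,60,80))]:
    im=cv2.imread(f"pics/{n}.png");x,y,w,hh=box
    k=im[y:y+hh,x:x+w].astype(int);m=((k[...,1]>k[...,0]+12)&(k[...,1]>k[...,2]+20)).astype(np.uint8)
    ys,xs=np.nonzero(m);print(n,xs.min()+x,xs.max()+x,ys.min()+y,ys.max()+y)
    for r in range(0,hh,3):
        q=np.nonzero(m[r])[0]
        if len(q):print(r+y,q.min()+x,q.max()+x,end="; ")
    print()
for n,p in [("bottle",(192,180)),("tumbler",(342,180)),("tape",(290,335)),("cap",(352,328)),("remote",(435,197)),("clip",(265,178))]:print(n,onz("top",p,.01))
E
```

```text
ring [0.6256 0.0165 0.085 ] [0.6317 0.0108 0.085 ] (array([0.6262, 0.0147, 0.0788]), np.float64(0.003702050821322142))
pin [0.5312 0.0013 0.063 ] [ 0.5379 -0.0043  0.063 ] (array([ 0.5315, -0.0006,  0.0566]), np.float64(0.0036967691824261084))
mallet [ 0.4896 -0.3147  0.07  ] [ 0.3373 -0.3762  0.047 ] 0.16423756297914352 0.3838733802297545
[0.6641 0.079  0.012 ]
[ 0.6829 -0.037   0.012 ]
[ 0.5849 -0.052   0.012 ]
[0.5674 0.0692 0.012 ]
[0.4933 0.0199 0.012 ]
[ 0.5007 -0.0271  0.012 ]
top 200 225 277 302
278 209 220; 281 205 225; 284 202 224; 287 201 223; 290 200 222; 293 200 213; 296 200 209; 299 202 211; 302 205 205; 
scene 392 425 173 227
175 407 419; 178 410 419; 181 409 418; 184 410 418; 187 411 417; 190 409 417; 193 409 417; 196 403 416; 199 400 419; 202 396 422; 205 397 424; 208 392 425; 211 400 425; 214 392 424; 217 393 423; 220 396 422; 223 397 419; 226 407 415; 
bottle [0.7423 0.3136 0.01  ]
tumbler [ 0.7438 -0.0602  0.01  ]
tape [0.361  0.0674 0.01  ]
cap [ 0.3773 -0.0817  0.01  ]
remote [ 0.7009 -0.2928  0.01  ]
clip [0.7482 0.1324 0.01  ]
```

```bash
cat >> h.py <<'E'
def Rd(a):
    c,s=np.cos(a),np.sin(a); return np.array([[-c,-s,0],[-s,c,0],[0,0,-1.]])
def wcam(robot,name):
    p,R=np.array(robot.read_position()),np.array(robot.read_orientation())
    c=robot.camera("wrist"); T=np.eye(4);T[:3,:3]=R;T[:3,3]=p; T=T@c["mount"]
    Rw=T[:3,:3].T; np.savez(f"{name}.npz",R=Rw,t=-Rw@T[:3,3],**{k:c[k] for k in ["fx","fy","cx","cy"]})
    cv2.imwrite(f"pics/{name}.png",c["color"][:,:,::-1])
def load(n): C[n]=dict(np.load(f"{n}.npz"))
E
python3 - <<'E'
from station import robot
from h import *
f=tri((215.5,292.5),(408.7,211.5));print(f)
robot.move_pose([f[0][0],f[0][1],.28],Rd(.2)); wcam(robot,"wf")
robot.move_pose([.60,.014,.25],Rd(.16)); wcam(robot,"ws")
robot.move_pose([.488,-.315,.22],Rd(.384)); wcam(robot,"wm")
print(robot.read_t(),robot.read_force())
a=[cv2.imread(f"pics/{n}.png") for n in("wf","ws","wm")]
cv2.imwrite("pics/w3.png",cv2.resize(np.vstack([np.hstack(a[:2]),np.hstack([a[2],a[2]*0])]),(800,600),interpolation=cv2.INTER_AREA))
E
```

```text
(array([0.46123783, 0.24381975, 0.03194297]), np.float64(0.0010340544920200835))
4.35 [ 0.55621246  0.99913568 -0.4620624 ]
```

View pics/w3.png

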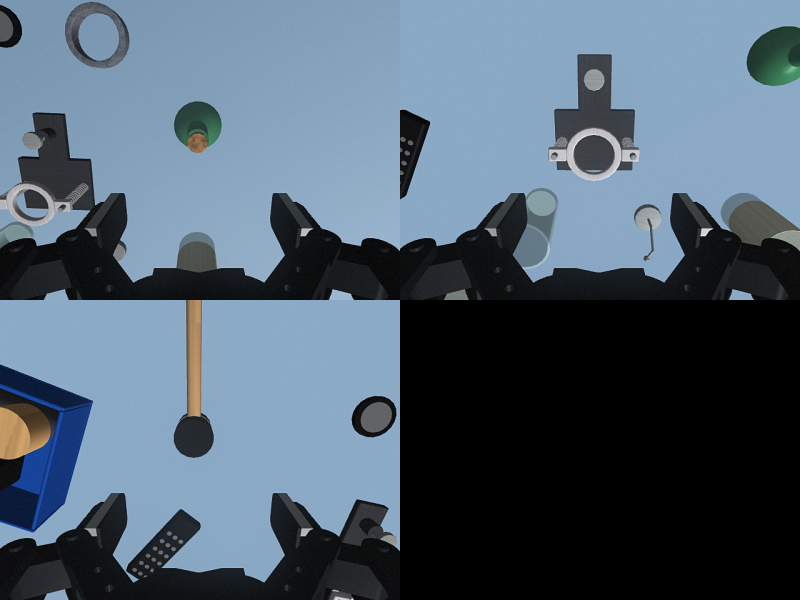

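The wrist views show the flask (belly ≈(197,124), cork ≈(197,143)), ring (194,154), pin (194,79) and mallet head (193,437), in half-size tile pixels. I'll refine these with segmentation.

```bash
python3 - <<'E'
from h import *
np.set_printoptions(precision=4,suppress=True)
for n in("wf","ws","wm"): load(n)
def blobs(m,off):
    k,l,s,c=cv2.connectedComponentsWithStats(m.astype(np.uint8))
    return [(s[i][:4]+[off[0],off[1],0,0],s[i][4],(c[i]+off)) for i in range(1,k) if s[i][4]>100]
def crop(n,x0,x1,y0,y1): return cv2.imread(f"pics/{n}.png")[y0:y1,x0:x1].astype(int)
k=crop("ws",220,400,80,300); 
for b in blobs((k.min(2)>105)&(k.max(2)-k.min(2)<30),(220,80)): print("ws",b)
k=crop("wm",240,400,130,280); b=blobs(k.max(2)<75,(240,130));print("wm",b)
k=crop("wf",260,380,120,260); g=k[...,1]; m=(g>k[...,0]+8)&(g>k[...,2]+15); print("green",blobs(m,(260,120)))
m=(k[...,2]>k[...,0]+25);print("cork",blobs(m,(260,120)))
k=crop("wm",260,360,0,150);m=(k[...,2]>k[...,0]+15)
for r in(5,60,120):
    q=np.nonzero(m[r])[0];print(r,q.min()+260,q.max()+260)
E
```

```text
ws (array([294, 111,  33,  34]), np.int32(883), array([310.2899, 127.376 ]))
ws (array([237, 205, 146,  84]), np.int32(3652), array([309.7552, 246.3023]))
ws (array([245, 219,  23,  16]), np.int32(167), array([257.9581, 227.6587]))
ws (array([355, 220,  21,  16]), np.int32(146), array([364.0548, 228.4247]))
wm [(array([278, 181,  64,  71]), np.int32(3441), array([309.6734, 217.5722]))]
green [(array([282, 179,  72,  57]), np.int32(1980), array([322.7727, 204.9374]))]
cork [(array([300, 213,  32,  32]), np.int32(785), array([315.5299, 228.4382]))]
5 298 322
60 299 321
120 299 321
```

```bash
python3 - <<'E'
from h import *
np.set_printoptions(precision=4,suppress=True)
for n in("wf","ws","wm"): load(n)
r=onz("ws",(310,246.5),.085);p=onz("ws",(310.3,127.4),.063)
print("ring",r,"pin",p,np.linalg.norm(r-p),np.arctan2(*(r-p)[[1,0]]))
print("mallet",onz("wm",(310,220),.07),"hdir",onz("wm",(310,120),.047)-onz("wm",(310,5),.047))
print("flask",onz("wf",(315.5,230),.145),onz("wf",(316,198.5),.0345))
E
```

```text
ring [0.6239 0.0134 0.085 ] pin [ 0.5317 -0.0012  0.063 ] 0.09591310384247967 0.15806048572918072
mallet [ 0.4896 -0.3205  0.07  ] hdir [0.0723 0.0289 0.    ]
flask [0.4625 0.2426 0.145 ] [0.4599 0.2421 0.0345]
```

```bash
python3 - <<'E'
from station import robot
from h import *
R=Rd(.382)
robot.move_pose([.4895,-.318,.13],R)
robot.line_to([.4895,-.318,.030],v=.1)
robot.gripper_close(80); print(robot.read_finger_gap(),robot.read_grasp_force(),robot.read_position(),robot.read_force())
robot.line_to([.4895,-.318,.15],v=.15); print(robot.read_force())
robot.line_to([.5315,.000,.15],v=.2)
f0=robot.read_force(); wcam(robot,"w4")
robot.line_to([.5315,.000,.105],v=.1)
print(robot.read_t(),robot.read_position(),robot.read_force(),robot.read_finger_gap())
E
```

```text
0.04837410484002617 82.18405723571777 [ 0.49040276 -0.31853797  0.03098001] [0.20480603 0.23564452 5.65371889]
[ 0.18424397  0.37866502 -4.04910764]
9.7333 [ 5.31633874e-01 -9.41599466e-05  1.04998664e-01] [-0.10908049  0.14529548 -4.6583527 ] 0.04871936802564381
```

View pics/w4.png

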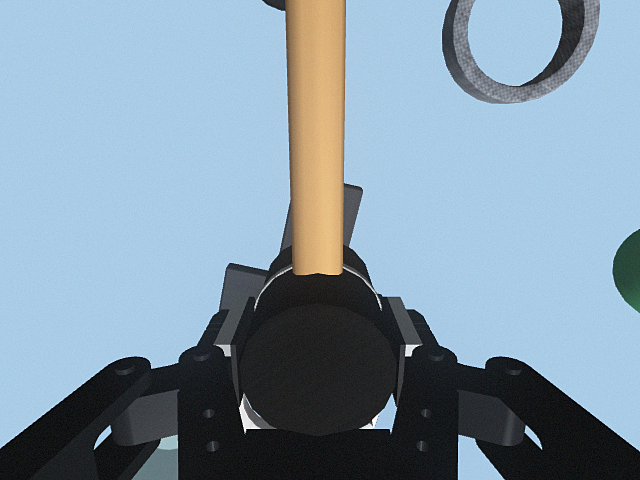

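The mallet is held centred and level by its head (image ≈(318,365)), handle pointing away from the stand. Driving the pin.

```bash
python3 - <<'E'
from station import robot
from h import *
f0=robot.read_force()[2]; z=.097
while z>.0705:
    robot.line_to([.5315,0,z],v=.05); robot.pause(.05); f=robot.read_force()[2]-f0
    print(round(z,4),round(robot.read_position()[2],4),round(f,1))
    if f>22: break
    z-=.003 if z>.08 else .0015
robot.pause(.15)
print(robot.read_force()[2]-f0,robot.read_t())
robot.line_to([.5315,0,.15],v=.15)
robot.line_to([.4895,-.318,.15],v=.25)
robot.line_to([.4895,-.318,.040],v=.12)
z=.036
while z>.027:
    robot.line_to([.4895,-.318,z],v=.05); f=robot.read_force()[2]-f0; print(z,round(f,1))
    if f>2.5: break
    z-=.0015
robot.open(); robot.line_to([.4895,-.318,.16],v=.12); wcam(robot,"w5"); print(robot.read_t(),robot.read_force())
E
```

```text
0.097 0.0971 1.0
0.094 0.094 2.2
0.091 0.0909 1.1
0.088 0.088 4.2
0.085 0.0849 5.0
0.082 0.0819 4.0
0.079 0.0789 3.2
0.0775 0.0776 6.9
0.076 0.076 8.1
0.0745 0.0747 10.1
0.073 0.0743 20.0
0.0715 0.074 30.6
30.21647647270242 13.5417
0.036 0.6
0.034499999999999996 2.1
0.032999999999999995 1.0
0.03149999999999999 1.8
0.029999999999999992 9.1
19.7083 [-0.25729282  0.04410386 -0.62968866]
```

```bash
python3 - <<'E'
from station import robot
from h import *
R=Rd(.16); x,y=.461,.2425
robot.move_pose([x,y,.22],R)
robot.line_to([x,y,.083],v=.12)
robot.gripper_close(40); print(robot.read_finger_gap(),robot.read_grasp_force(),robot.read_position())
robot.line_to([x,y,.22],v=.15); robot.pause(.1);print(robot.read_force())
robot.line_to([.6245,.0145,.22],v=.2); wcam(robot,"w6")
c=robot.camera("scene"); s=cv2.resize(c["color"][100:340,80:480,::-1],(640,384))
a=[cv2.imread(f"pics/{n}.png") for n in("w5","w6")]
cv2.imwrite("pics/v7.png",np.vstack([np.hstack([cv2.resize(i,(320,240)) for i in a]),s])[:600])
print(robot.read_t(),robot.read_force(),robot.read_finger_gap())
E
```

```text
0.027042913462185254 39.3460088968277 [0.46118268 0.24283226 0.08333411]
[-0.59901527 -0.99319004 -2.39183235]
26.4167 [-0.39204735  0.0784982  -1.40410695] 0.02717155263087568
```

View pics/v7.png

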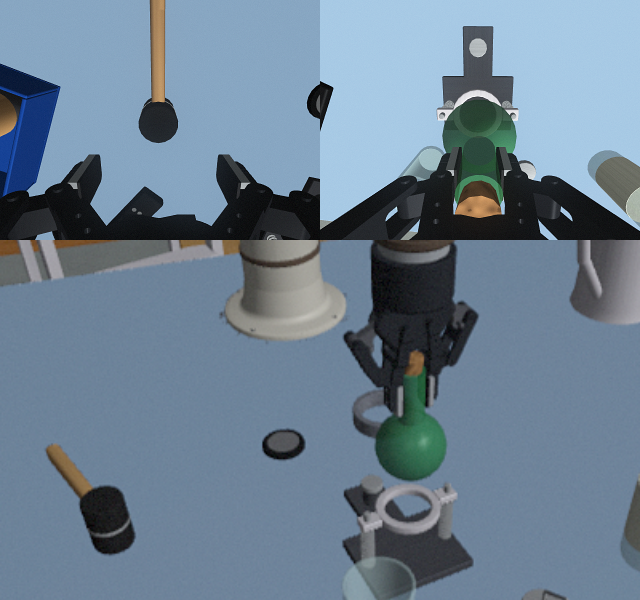

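The mallet stands upright back in place (lower view ≈(108,520)), the pin head is low, and the flask hangs upright above the ring. Lowering it while watching the force.

```bash
python3 - <<'E'
from station import robot
from h import *
np.set_printoptions(precision=1,suppress=True)
p=np.array([.6245,.0145,.17]); robot.line_to(p,v=.1); robot.pause(.2)
f0=np.array(robot.read_force()); z=.166
while z>.145:
    p[2]=z; robot.line_to(p,v=.04); robot.pause(.1); f=np.array(robot.read_force())-f0
    print(round(z,4),round(robot.read_position()[2],4),f)
    if f[2]>15 or np.hypot(*f[:2])>6: break
    z-=.003
print(robot.read_t(),robot.read_finger_gap(),robot.read_wrist_torque())
E
```

```text
0.166 0.166 [ 0.9 -1.  -0.9]
0.163 0.1629 [ 0.2 -0.5 -1.5]
0.16 0.16 [ 0.3 -1.7 -1.1]
0.157 0.1575 [-0.2 -1.9  4.5]
0.154 0.1542 [ 0.5 -2.5  4.9]
0.151 0.1514 [-0.1 -2.8  6.6]
0.148 0.1486 [-0.3 -2.4  8. ]
29.7167 0.02689410146542796 [-0.5  0.2 -0. ]
```

```bash
python3 - <<'E'
from station import robot
from h import *
np.set_printoptions(precision=1,suppress=True)
p=np.array([.6245,.0130,.148]); robot.line_to(p,v=.04); robot.pause(.2)
f0=np.array([0,0,-1.8]); z=.145
while z>.127:
    p[2]=z; robot.line_to(p,v=.04); robot.pause(.12); f=np.array(robot.read_force())-f0
    print(round(z,4),round(robot.read_position()[2],4),f)
    if f[2]>24 or np.hypot(*f[:2])>8: break
    z-=.002 if z>.137 else .001
robot.pause(.6); print(robot.read_t(),robot.read_finger_gap(),robot.read_force(),robot.read_grasp_force(),robot.read_position())
wcam(robot,"w8"); c=robot.camera("scene"); s=cv2.resize(c["color"][120:320,240:440,::-1],(480,480),interpolation=cv2.INTER_CUBIC)
cv2.imwrite("pics/v8.png",np.hstack([s,cv2.resize(cv2.imread("pics/w8.png"),(320,240)).repeat(2,0)]))
E
```

```text
0.145 0.1459 [-1.7 -0.4  9.8]
0.143 0.1439 [-1.9 -0.3  9.9]
0.141 0.1421 [-1.8 -0.6 11.8]
0.139 0.1402 [-2.3 -0.3 12.2]
0.137 0.1383 [-2.3  0.4 12.2]
0.136 0.1374 [-2.5 -1.  12.7]
0.135 0.1365 [-2.6 -0.6 13.4]
0.134 0.1356 [-2.3  0.2 13.4]
0.133 0.1346 [-3.   0.3 14.1]
0.132 0.1343 [-4.2 -0.2 17.4]
0.131 0.1342 [-5.8 -0.8 22.3]
0.13 0.134 [-7.3 -0.2 26.3]
35.1667 0.026880310013598755 [-6.   0.3 24.6] 41.94439888000488 [0.6 0.  0.1]
```

View pics/v8.png

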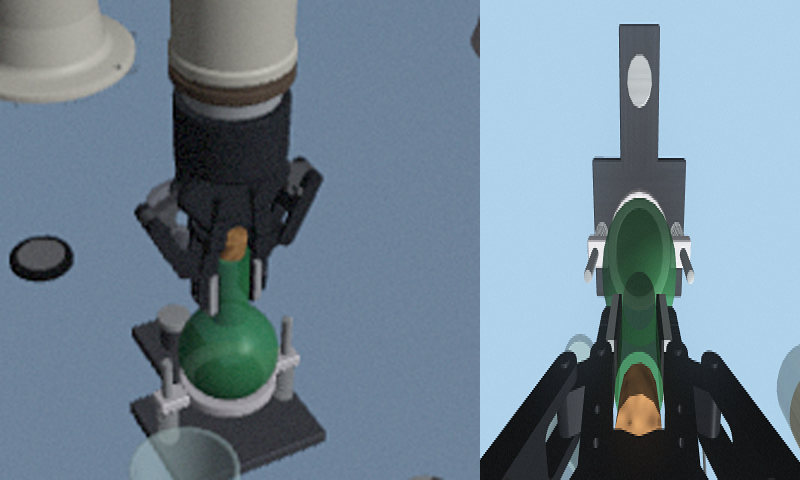

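The flask sits upright in the ring, which is visibly down on its stop (a clear force knee at TCP z≈0.134, about 25 N). The fingers are clear of the posts.

```bash
python3 -c "
from station import robot
print(robot.finish_job(),robot.read_t(),robot.read_force())"
```

```text
the job is handed in; nothing more can be done
the job is handed in; nothing more can be done
```

The job is handed in at about 35 s, but I haven't seen the judge's verdict: the pin is driven to its stop, the mallet stands back on the table clear of the stand, and the gripper holds the flask upright in the ring, pressed to its stop with about 25 N.

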